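# Snap the lid onto the carburettor parts tub

## Robot

A 6-joint arm with a two-finger parallel gripper is mounted at the origin on a cart in front of the work surface, level with it; the furniture and walls round the work are solid. World frame = base frame: x ahead of the robot, y to its left, z up, the work surface at z = 0. Lengths are in m, angles in rad, forces in N, time in s.
With the tool pointing down it reaches from about 0.35 to 0.975 m from the base axis. Payload 7.1 kg.
Tool frame: the origin (TCP) lies midway between the tips of the shut fingers; the grasp point (between the pads) lies 19 mm behind it; z points along the fingers, y is the line along which they close (so a half turn about z gives the same grasp; the last joint's range is limited). The gripper opens to 88 mm and grips with 3 to 60 N. Pads are 20 mm wide; open, the fingers measure 115 mm over their backs; the gripper's body (75 mm by 178 mm) begins 61 mm behind the grasp point.
Start: joints at [1.313, 0.423, 1.63, -0, 1.089, -0.019], TCP at [0.148, 0.607, 0.193] pointing down, gripper open.
Joint ranges: [-3, 3], [-0.9, 2.11], [0.09, 2.58], [-1.31, 4.45], [0.11, 2.69], [-2.54, 2.54]. Speed limits (rad/s): [2.39, 2.39, 3.01, 3.14, 3.14, 3.14].

## Interface

Orientations are given as a unit quaternion [w, x, y, z].
In Python, from station import move_pose, movel, movej, command_gripper, wait, inverse_kinematics, read_camera, camera_info, MotionError, job_done, get_time, get_joint_pos, get_qvel, get_effort, get_tcp_pos, get_ee_rot, get_ft_force, get_ft_torque, get_grip_width, get_finger_force gives the robot as it stands. Calls block until the motion is done:
- move_pose(position, orientation): joint-space move of the TCP to a pose.
- movel(position, frame=None, v=0.15, until_force=None): straight line of the TCP; frame=None keeps the orientation; v is the mean speed in m/s. With until_force (N) it stops when the force on the tool has changed by that much, and returns True; else False.
- movej(angles): joint-space move.
- command_gripper(opening): opening from 0.0 (shut) to 1.0 (fully open); the grip force is fixed at half the most; returns when the fingers have stopped.
- wait(seconds).
- inverse_kinematics(position, orientation): joint angles nearest the present ones, or None.
- read_camera(name): name is "scene" or "side" or "wrist"; returns the picture (420x560x3 uint8, red, green, blue); there is no depth.
- camera_info(name): a dict with "intrinsics" (3x3 intrinsics, pixels), "dist" ([k1, k2, p1, p2, k3] as OpenCV has them; the pictures are not rectified), "T" (4x4, takes a point from camera to world coordinates); the wrist camera has in their place "tool_from_camera" (4x4, takes a point from camera to tool coordinates, whose origin is the TCP and whose axes are the flange's). Camera axes: x right, y up, looking along -z (the intrinsics and any distortion apply to the point x, -y, -z); pixel columns grow to the right and rows downward; lengths in m; the calibration is good to about 2 mm. A picture is of the moment at which its call begins: read the wrist's pose just before it. camera_info takes no time and is no camera call.
A pose or a line that the arm cannot do raises MotionError and nothing moves.
- job_done(): hands the job in; it is judged then, once.
Readings, each from a call of its own:
- get_time(): time.
- get_joint_pos(): joint angles.
- get_qvel(): joint speeds.
- get_effort(): joint torques, N m.
- get_tcp_pos(): TCP position.
- get_ee_rot(): TCP orientation.
- get_ft_force(): force on the tool from outside, world axes, zero at the start.
- get_ft_torque(): the same for the moment, N m.
- get_grip_width(): opening from 0.0 (shut) to 1.0 (fully open).
- get_finger_force(): force on a finger pad.
Only numpy, scipy, OpenCV 4.12 (cv2) and the standard library are available. Lean on these libraries where they do the work, as an engineer would, in place of code of your own. Each camera call takes 0.05 s, during which the arm holds its last target. There are 200 camera calls.

## Task

Close the open white parts tub: take the lid that fits it, the larger of the two white lids, lay it straight on the tub and press it down until it snaps under the catches at both ends and lies level on the rim, then let go. Leave the smaller lid where it is.

Things in the scene. Friction and masses are not known exactly. Their poses are not given: they have to be found in the camera images.
- lid_grip (a point): Larger white lid, loose, right way up. Flange 132 (its x) x 100 x 4 mm; below it a plug 22 mm deep, tapered (12 mm a side smaller than the tub's mouth at the foot, 6 at the top). On top, mid-lid, a grip bar 50 long (x), 16 wide (y), 30 mm high. Point: the bar's centre, 15 mm above the flange's top, 19 above its underside, 41 above the plug's foot. z up; 60 to 130 g.
- tub_rim (a point): Open white tub with a few small parts in it, fixed to the bench: 124 (x) x 92 (y) mm outside, walls 3 mm, 55 mm high. Point: the centre of its mouth at rim height; x along its long side, z up. With the lid home, its flange lies on the rim, the lid's grip centre is 19 mm above this point and the lid's x is along the tub's x, either way round.
- catch_nose (a point): Nose of the sprung catch at the tub's +x end (its twin is at -x): 28 mm wide, 7 mm above the rim, reaching 8 mm over the lid's edge; the catch slopes outward from there to 29 mm above the rim. A lid laid on rests on both slopes, flange about 16 mm above the rim; a push straight down of 4 to 15 N in all spreads the catches, which spring back over the flange.
- small_lid_grip (a point): Smaller white lid of the same make, too small for this tub: flange 92 x 68 mm, grip bar 40 long, 16 wide, 30 mm high. Point: the centre of its grip bar, 41 mm above its foot. To be left where it is.
Mind the look-alikes: they are no part of the job. What is shaped like the part that bears tub_rim but orange is not meant.

How it is judged:
By the outcome, as a careful person would: the job done as asked, in the order asked, and still so for the second after the job is handed in, with the robot touching nothing.
It also fails if it takes over 40 s, if anything falls off the work surface, if the arm or the gripper's body presses on something with over 40 N, if the wrist force passes 120 N, or if a joint passes its speed limit or range.

## Working session

There is one attempt and no reset: what is moved stays moved. The work goes in short steps, each a Python script; the robot and the scene stay as the last script left them, time stands still between calls to the robot, and variables do not carry over. Pictures are saved under pics/ and viewed, at most 10 in all, crops included, and the job is handed in when it is done.

```bash
mkdir -p pics
python3 - <<'E'
from station import *
import cv2,numpy as np
for n in ["scene","side"]:
    cv2.imwrite(f"pics/{n}1.png",read_camera(n)[:,:,::-1])
    i=camera_info(n);print(n,np.round(i["intrinsics"],1).tolist(),i["dist"],np.round(i["T"],3).tolist())
print(camera_info("wrist"),get_ee_rot(),get_time())
E
```

```text
scene [[397.8, 0.0, 275.8], [0.0, 397.8, 214.3], [0.0, 0.0, 1.0]] [-0.01438047  0.          0.          0.          0.        ] [[-0.908, 0.204, -0.366, 0.271], [-0.419, -0.445, 0.791, 0.645], [-0.001, 0.872, 0.49, 0.484], [0.0, 0.0, 0.0, 1.0]]
side [[408.5, 0.0, 276.6], [0.0, 408.5, 208.5], [0.0, 0.0, 1.0]] [0.01959285 0.         0.         0.         0.        ] [[0.998, 0.034, -0.061, 0.549], [-0.07, 0.556, -0.829, -0.75], [0.006, 0.831, 0.557, 0.55], [0.0, 0.0, 0.0, 1.0]]
{'intrinsics': array([[291.19870656,   0.        , 279.46915901],
       [  0.        , 291.19870656, 206.95861982],
       [  0.        ,   0.        ,   1.        ]]), 'dist': array([-0.04436723,  0.        ,  0.        ,  0.        ,  0.        ]), 'tool_from_camera': array([[-2.23818387e-04,  9.69294588e-01,  2.45902320e-01,
         6.79839568e-02],
       [ 9.99999824e-01,  3.52244240e-04, -4.78279704e-04,
        -4.67927522e-04],
       [-5.50211605e-04,  2.45902169e-01, -9.69294496e-01,
        -1.90896307e-01],
       [ 0.00000000e+00,  0.00000000e+00,  0.00000000e+00,
         1.00000000e+00]])} [-7.91891973e-05  1.19093521e-01  9.92882798e-01 -6.89959910e-04] 0.1
```

View pics/scene1.png

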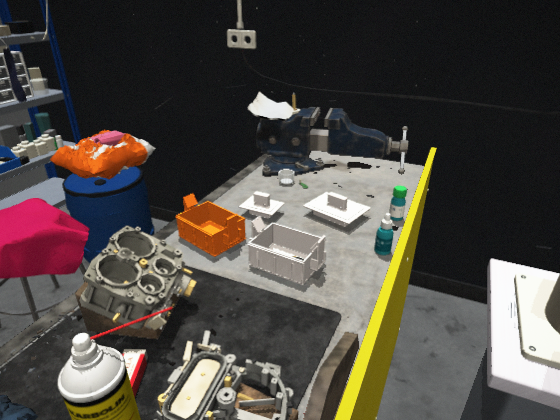

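View pics/side1.png

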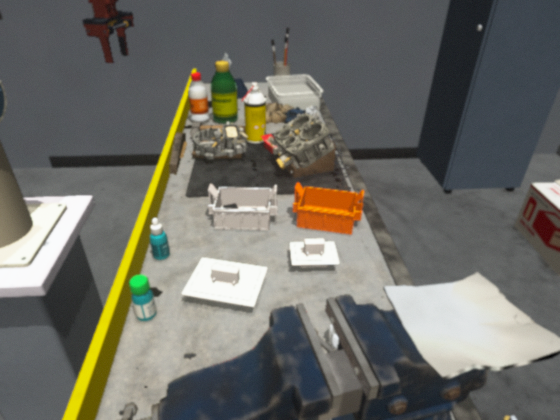

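Large lid: scene (337,207), side (225,280). Look-alikes are the small lid at scene (262,205), side (314,250). White tub: scene (287,252), side (243,207). Its look-alike is the orange tub at scene (210,227), side (328,208).

```bash
cat > h.py <<'E'
from station import *
import cv2,numpy as np
from scipy.spatial.transform import Rotation as R
def down(yaw):  # tool z down; tool x at yaw
    q=(R.from_euler('z',yaw)*R.from_euler('x',np.pi)).as_quat(); return [q[3],q[0],q[1],q[2]]
def camT(n,pose=None):
    i=camera_info(n)
    if "T" in i: return i,np.array(i["T"])
    p,q=pose; T=np.eye(4);T[:3,:3]=R.from_quat([q[1],q[2],q[3],q[0]]).as_matrix();T[:3,3]=p
    return i,T@np.array(i["tool_from_camera"])
def ray(n,px,pose=None):
    i,T=camT(n,pose)
    u=cv2.undistortPoints(np.array([[px]],float),i["intrinsics"],i["dist"])[0,0]
    d=T[:3,:3]@np.array([u[0],-u[1],-1]); return T[:3,3],d/np.linalg.norm(d)
def onz(n,px,z,pose=None):
    o,d=ray(n,px,pose); return o+d*(z-o[2])/d[2]
def tri(*rs):
    A=sum(np.eye(3)-np.outer(d,d) for o,d in rs); b=sum((np.eye(3)-np.outer(d,d))@o for o,d in rs)
    p=np.linalg.solve(A,b); return p,[np.linalg.norm(np.cross(p-o,d)) for o,d in rs]
def proj(n,P,pose=None):
    i,T=camT(n,pose); c=np.linalg.inv(T)@np.append(P,1); c=np.array([c[0],-c[1],-c[2]])
    return cv2.projectPoints(c.reshape(1,3),np.zeros(3),np.zeros(3),i["intrinsics"],i["dist"])[0][0,0]
def snap(name):
    pose=(np.array(get_tcp_pos()),np.array(get_ee_rot())); im=read_camera("wrist")
    cv2.imwrite(f"pics/{name}.png",im[:,:,::-1]); np.savez(f"pics/{name}.npz",p=pose[0],q=pose[1]); return im,pose
def load(name):
    d=np.load(f"pics/{name}.npz"); return d["p"],d["q"]
E
python3 - <<'E'
from h import *
for k,a,b in [("lid",(337,202),(225,275)),("small",(261,199),(314,245)),("tub",(287,243),(243,200))]:
    print(k,*tri(ray("scene",a),ray("side",b)))
i=get_ee_rot();print(R.from_quat([i[1],i[2],i[3],i[0]]).as_matrix().round(2))
# lid flange corners in side (z~.024)
for c in [(205,259),(267,265),(252,307),(184,293)]: print(onz("side",c,.026).round(3))
for c in [(208,187),(278,187)]: print(onz("side",c,.06).round(3))
E
```

```text
lid [ 0.49607061 -0.19594936  0.03627977] [np.float64(0.0006953513025557587), np.float64(0.0006953513025557842)]
small [ 0.66842461 -0.12651059  0.04058994] [np.float64(0.001380880928598268), np.float64(0.0013808809285982277)]
tub [0.52894798 0.03624976 0.04786798] [np.float64(0.0013240406230898664), np.float64(0.0013240406230898057)]
[[-0.97  0.24 -0.  ]
 [ 0.24  0.97 -0.  ]
 [-0.   -0.   -1.  ]]
[ 0.455 -0.137  0.026]
[ 0.575 -0.162  0.026]
[ 0.544 -0.266  0.026]
[ 0.426 -0.226  0.026]
[0.449 0.079 0.06 ]
[0.612 0.07  0.06 ]
```

Run:
```python
from h import *
move_pose([0.52,0.035,0.25],down(np.radians(178))); im,p=snap("tub"); print(get_joint_pos(),get_time())
move_pose([0.498,-0.197,0.22],down(np.radians(165))); im,p=snap("lid"); print(get_joint_pos(),get_time())
```

```text
[ 4.55464075e-02  2.04063175e-01  1.80202978e+00  1.18429592e-04
  1.13558427e+00 -1.49131794e+00] 2.5833
[-3.96839950e-01  2.59534871e-01  1.80305007e+00  4.18101348e-04
  1.07872949e+00 -1.70752077e+00] 3.5667
```

View pics/tub.png

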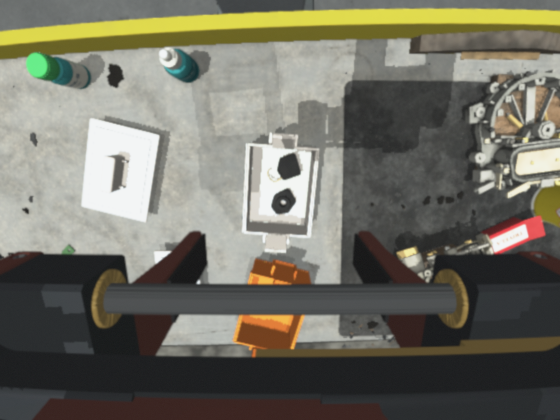

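View pics/lid.png

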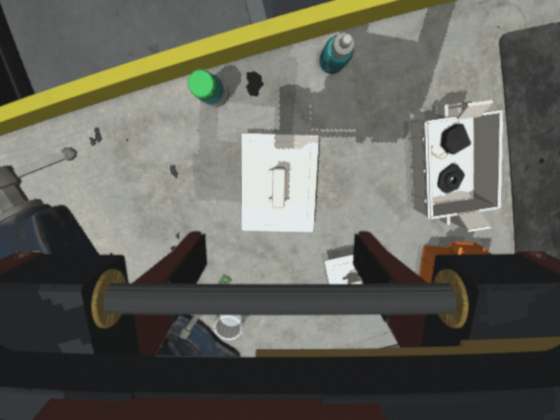

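The tub is at wrist pixel (281,190), with the orange one below it. The lid is at (280,183) in the lid picture, its bar at (279,188). I'll rectify both onto their known planes and fit rectangles.

```bash
cat >> h.py <<'E'
def ortho(name,c,z,h=0.1,s=2500):
    im=cv2.imread(f"pics/{name}.png"); pose=load(name); i,T=camT("wrist",pose)
    n=int(2*h*s); g=(np.arange(n)+.5)/s-h; X,Y=np.meshgrid(c[0]+g,c[1]-g)
    P=np.stack([X,Y,np.full_like(X,z)],-1).reshape(-1,3)-T[:3,3]; P=P@T[:3,:3]; P=P*[1,-1,-1]
    m=cv2.projectPoints(P,np.zeros(3),np.zeros(3),i["intrinsics"],i["dist"])[0].reshape(n,n,2).astype(np.float32)
    return cv2.remap(im,m,None,cv2.INTER_CUBIC)
E
python3 - <<'E'
from h import *
s=2500
A=ortho("lid",(.497,-.197),.026); B=ortho("tub",(.529,.036),.055)
hsv=cv2.cvtColor(A,cv2.COLOR_BGR2HSV); m=((hsv[...,2]>205)).astype(np.uint8)
m=cv2.morphologyEx(m,cv2.MORPH_OPEN,np.ones((9,9)))
c=max(cv2.findContours(m,0,2)[0],key=cv2.contourArea); r=cv2.minAreaRect(c)
print("lid",.497-.1+r[0][0]/s,-.197+.1-r[0][1]/s,np.array(r[1])/s,r[2])
cv2.drawContours(A,[cv2.boxPoints(r).astype(int)],0,(0,0,255),1)
# bar position check: bar top corners seen at z=.056
cv2.imwrite("pics/o1.png",np.hstack([A,B])[:, :][::1]); 
o=cv2.resize(np.hstack([A,B]),(800,400)); cv2.imwrite("pics/o1.png",o)
E
```

```text
lid 0.49636931152343755 -0.19738919677734373 [0.13098336 0.09940098] 16.520891189575195
```

View pics/o1.png

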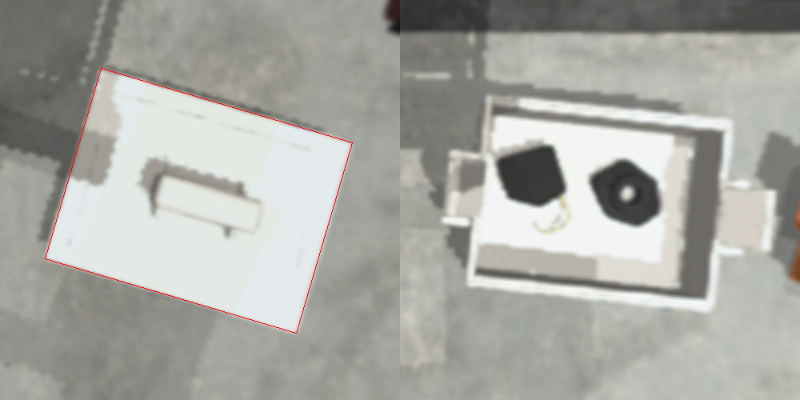

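Lid size measures 131.0 x 99.4 mm (132 x 100 expected), centre (0.496,-0.197), yaw -16.5°. Rim corners in the crop give about 123 x 95 mm, centre (0.529,0.034), yaw -6°. Next I refine the rim with a model fit and grasp the lid.

```bash
cat > fit.py <<'E'
from h import *
from scipy.optimize import differential_evolution
s=2500;c=(.529,.036)
B=ortho("tub",c,.055); g=cv2.GaussianBlur(B.min(2),(0,0),2).astype(float)
t=np.linspace(-.95,.95,80)
def ring(o,x,y,a):
    hx,hy=.062+o,.046+o
    tt=t[abs(t)<2]; P=np.vstack([np.c_[t*.062,0*t+hy],np.c_[t*.062,0*t-hy]]+[np.c_[0*e+k*hx,e*.046] for k in(1,-1) for e in [t[abs(t)>.45]]])
    co,si=np.cos(a),np.sin(a); W=P@np.array([[co,si],[-si,co]])+[x,y]
    u=((W[:,0]-c[0]+.1)*s).astype(np.float32);v=((c[1]+.1-W[:,1])*s).astype(np.float32)
    return cv2.remap(g.astype(np.float32),u[None],v[None],1)[0]
f=lambda p:-np.mean(np.minimum(ring(-.0015,*p),235))+.5*np.mean(ring(.002,*p))
r=differential_evolution(f,[(.521,.537),(.027,.043),(-.16,-.05)],seed=0)
if __name__=="__main__":
    print("tub",r.x.round(4),np.degrees(r.x[2]),r.fun,f([.5289,.0343,-.105]))
E
python3 fit.py
python3 - <<'E'
from h import *
q=down(np.radians(180-16.5)); 
move_pose([.4964,-.1974,.09],q); movel([.4964,-.1974,.030],v=.08); command_gripper(0.0)
print(get_grip_width()*88,get_finger_force(),get_tcp_pos(),get_time())
movel([.4964,-.1974,.16],v=.15); print(get_grip_width()*88,get_ft_force(),get_time()); snap("held")
E
```

```text
tub [ 0.529   0.0349 -0.1082] -6.197165379589802 -130.38345336914062 -129.44565
0.39268557704339146 0.0 [ 0.49639225 -0.19740778  0.0300016 ] 6.3917
0.45486355262140643 [-0.2219094   0.46827346 -0.33706017] 7.4083
```

View pics/held.png

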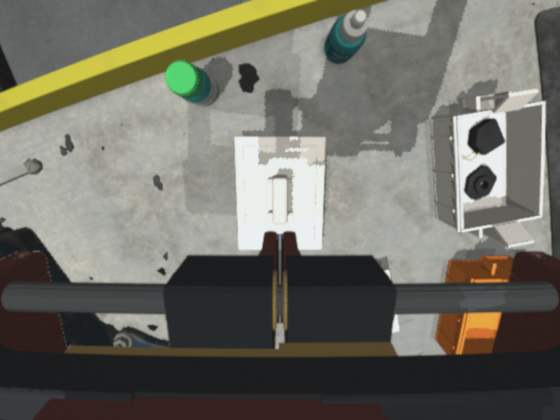

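The fingers closed on nothing. The bar is at (279,200), ahead of the fingertips at (280,240). I'll check whether the lid moved.

Run:
```python
from h import *
s=2500
for n in ["held","lid"]:
  pose=load(n)
  A=ortho(n,(.497,-.197),.026); m=((A.max(2)>205)).astype(np.uint8); m=cv2.morphologyEx(m,cv2.MORPH_OPEN,np.ones((9,9)))
  c=max(cv2.findContours(m,0,2)[0],key=cv2.contourArea); r=cv2.minAreaRect(c)
  print(n,.497-.1+r[0][0]/s,-.197+.1-r[0][1]/s,np.array(r[1])/s,r[2])
  print(pose, "lidcentre px",proj("wrist",[.4964,-.1974,.026],pose),"tcp px",proj("wrist",pose[0],pose))
for n in ["scene","side"]: cv2.imwrite(f"pics/{n}2.png",read_camera(n)[:,:,::-1])
a=cv2.imread("pics/scene2.png")[130:280,220:420];b=cv2.imread("pics/side2.png")[180:330,150:350]
cv2.imwrite("pics/c2.png",cv2.resize(np.hstack([a,b]),(800,300),interpolation=cv2.INTER_CUBIC))
```

```text
held 0.4960419799804688 -0.1975732666015625 [0.13164789 0.09989697] 16.313852310180664
(array([ 0.49577847, -0.19714966,  0.15924499]), array([-6.60464900e-04,  1.43501038e-01,  9.89649932e-01,  1.69096484e-04])) lidcentre px [279.71461869 195.52236598] tcp px [280.10229576 234.27933704]
lid 0.4963942565917969 -0.19740821533203123 [0.1309962  0.09928247] 16.568828582763672
(array([ 0.49827162, -0.19621797,  0.22008623]), array([4.87241884e-05, 1.30230712e-01, 9.91483693e-01, 2.12634787e-04])) lidcentre px [278.43522757 184.34947201] tcp px [280.10229576 234.27933704]
```

View pics/c2.png

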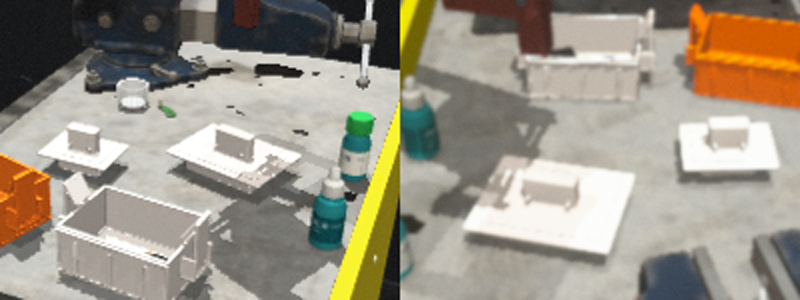

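The lid hasn't moved and it sits under the TCP. I'll retry with step-by-step logging.

Run:
```python
from h import *
command_gripper(1.0); print(get_grip_width(),get_time())
print(movel([.4962,-.1975,.029],v=.12,until_force=8),get_tcp_pos(),get_ft_force())
for o in (.3,.22,.1): 
    command_gripper(o); print(o,get_grip_width(),get_finger_force(),get_ft_force().round(1),get_time())
snap("grasp")
```

```text
0.9970971250908226 8.9333
False [ 0.49677017 -0.19774281  0.02964076] [0.60863735 0.21086885 0.51699305]
0.3 0.29989223259581693 0.0 [-0.5 -0.   0. ] 11.225
0.22 0.2173392645221624 0.0 [ 0.  -0.2  0. ] 11.5833
0.1 0.09926178059312793 0.0 [0.1 0.9 0. ] 11.9917
```

View pics/grasp.png

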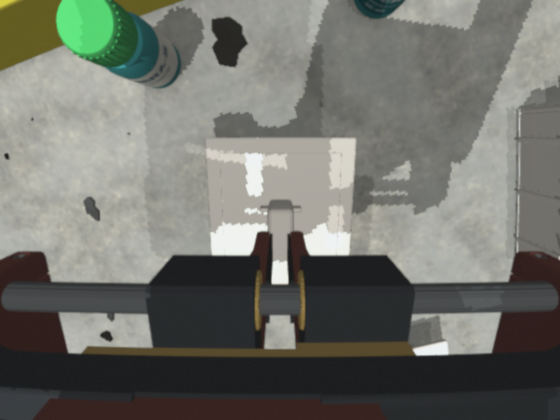

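Run:
```python
from h import *
pose=load("grasp");print(pose[0],get_tcp_pos(),get_joint_pos().round(3),get_grip_width(),get_finger_force(),get_ft_force().round(2))
a=np.radians(-16.4);M=R.from_euler('z',a).as_matrix();c=np.array([.4962,-.1975,0])
for n,P in {"barTop -x":[-.025,0,.056],"barTop +x":[.025,0,.056],"barTop-x left":[-.025,.008,.056],"right":[-.025,-.008,.056],"barfoot -x":[-.025,0,.026],"fl --":[-.066,-.05,.026],"fl -+":[-.066,.05,.026],"fl +-":[.066,-.05,.026]}.items():
    print(n,proj("wrist",c+M@np.array(P),pose).round(0))
im=cv2.imread("pics/grasp.png")[130:300,190:370]
cv2.imwrite("pics/g2.png",cv2.resize(im,None,fx=3.5,fy=3.5,interpolation=cv2.INTER_CUBIC))
```

```text
[ 0.49623743 -0.19749537  0.02900883] [ 0.49616726 -0.19747916  0.02897522] [-0.401  0.542  1.922  0.     0.677 -1.684] 0.1003572979957558 0.0 [ 0.73 -0.67  0.14]
barTop -x [280. 209.]
barTop +x [280. 286.]
barTop-x left [294. 209.]
right [266. 209.]
barfoot -x [280. 198.]
fl -- [203. 137.]
fl -+ [357. 136.]
fl +- [215. 314.]
```

View pics/g2.png

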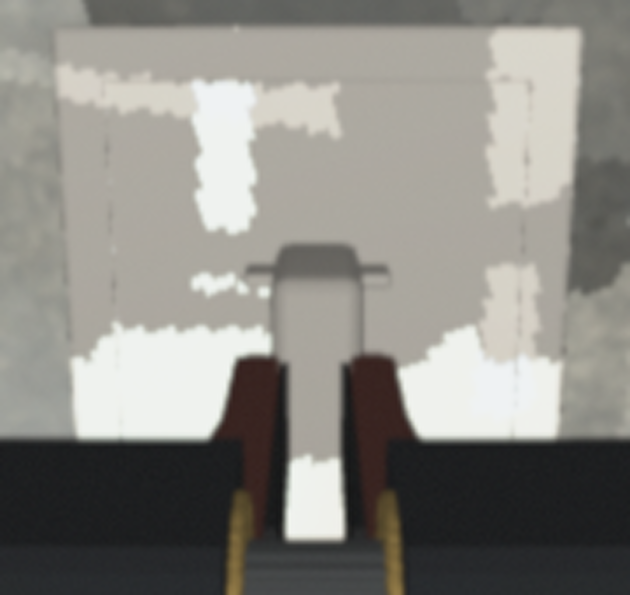

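The flange and bar appear where predicted. But the finger pads overlap the bar in the picture with an 8.8 mm gap and no force, so the tips must pass above the bar. That makes them much shorter than the stated TCP. I'll feel for the flange with the fingers open.

Run:
```python
from h import *
command_gripper(.45)
hit=movel([.4962,-.1975,-.012],v=.04,until_force=4); z=get_tcp_pos()[2]; print(hit,z,get_ft_force().round(1),get_time())
```

```text
True -0.0032061801206567653 [-1.  -0.4  6.1] 13.475
```

Contact at TCP z = -0.003, so the real tips lie about 29 mm behind the reported TCP. I'll rise slightly and grip there.

Run:
```python
from h import *
movel([.4962,-.1975,.001],v=.05); command_gripper(0.0)
print(get_grip_width()*88,get_finger_force(),get_tcp_pos().round(4),get_time())
if get_grip_width()>.12:
    movel([.4962,-.1975,.12],v=.2); wait(.1)
    print(get_grip_width()*88,get_finger_force(),get_ft_force().round(2),get_time()); snap("held2")
    A=cv2.imread("pics/held2.png"); cv2.imwrite("pics/held2c.png",A[100:330])
```

```text
16.14739119953786 29.999856054782867 [ 0.4961 -0.1974  0.0009] 14.2167
15.758313068120032 29.999865889549255 [-0.29 -0.03 -0.1 ] 15.0583
```

View pics/held2c.png

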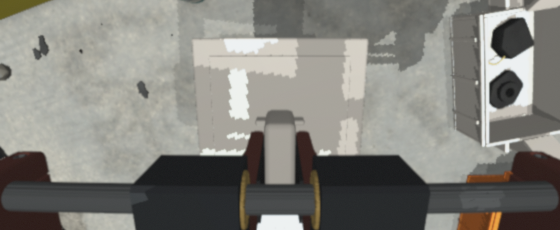

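The lid is held: 16 mm gap, 30 N, flange front edge at crop row 40. Grip centre = TCP z + 0.040. Next I carry it over and lay it on; slope contact is expected near TCP z = 0.050.

Run:
```python
from h import *
q=down(np.radians(180-6.2))
move_pose([.529,.0349,.12],q); wait(.15); print(get_tcp_pos().round(4),get_grip_width()*88,get_time())
movel([.529,.0349,.062],v=.12)
hit=movel([.529,.0349,.044],v=.04,until_force=2.5); print(hit,get_tcp_pos().round(4),get_ft_force().round(1),get_ft_torque().round(2),get_grip_width()*88,get_time())
```

```text
[0.5291 0.0335 0.1199] 15.716185761560743 16.1917
True [0.5286 0.0349 0.0445] [-0.4  0.3  0.2] [ 0.09 -0.04 -0.05] 15.893978924516476 17.275
```

Run:
```python
from h import *
for z in (.042,.039,.037,.035,.034,.033):
    hit=movel([.529,.0349,z],v=.03,until_force=28); print(z,hit,get_tcp_pos().round(4),get_ft_force().round(1),get_ft_torque().round(2),round(get_grip_width()*88,1),round(get_time(),2))
    if hit or get_ft_force()[2]>28: break
```

```text
0.042 False [0.529  0.035  0.0419] [-0.1 -0.4  0.5] [ 0.08 -0.01  0.01] 15.8 17.52
0.039 False [0.5285 0.0349 0.0385] [-0.2 -0.4 -2.7] [ 0.1  -0.03  0.02] 15.9 17.77
0.037 False [0.5281 0.0349 0.0362] [ 0.9  1.9 -7.7] [ 0.16 -0.14  0.  ] 15.9 18.02
0.035 False [0.5289 0.0348 0.0349] [ 0.1  0.8 -5.2] [ 0.02  0.06 -0.02] 15.7 18.27
0.034 False [0.5294 0.0349 0.0343] [ 0.3 -0.2 -1. ] [ 0.04 -0.05 -0.  ] 15.7 18.52
0.033 False [0.5297 0.0349 0.0338] [-1.  -1.1  5.3] [-0.01  0.2  -0.01] 16.2 18.77
```

Force pulled down through 0.039–0.035 (the catches snapping over), then turned up at the rim at TCP 0.0338, against 0.034 expected. I'll seat it firmly, release, and check by fit.

Run:
```python
from h import *
hit=movel([.529,.0349,.030],v=.02,until_force=15); print(hit,get_tcp_pos().round(4),get_ft_force().round(1))
z=get_tcp_pos()[2]
command_gripper(.4); wait(.2); print(get_ft_force().round(1),get_tcp_pos().round(4))
movel([.529,.0349,.16],v=.15); wait(.25); snap("done"); print(get_time())
s=2500
A=ortho("done",(.529,.035),.059); 
m=(A.min(2)>150).astype(np.uint8); m=cv2.morphologyEx(m,cv2.MORPH_CLOSE,np.ones((9,9))); m=cv2.morphologyEx(m,cv2.MORPH_OPEN,np.ones((120,120)))
c=max(cv2.findContours(m,0,2)[0],key=cv2.contourArea); r=cv2.minAreaRect(c)
print(.529-.1+r[0][0]/s,.035+.1-r[0][1]/s,np.array(r[1])/s,r[2],cv2.contourArea(c)/s**2)
print([ (round(.429+p[0]/s,4),round(.135-p[1]/s,4)) for p in cv2.boxPoints(r)])
```

```text
True [0.5306 0.0348 0.0324] [-0.1 -0.3  1.6]
[ 0.2 -0.8 -0. ] [0.5296 0.0348 0.0318]
21.0083
0.5162 0.008599999999999997 [0.1464 0.1744] 90.0 0.017684
[(np.float32(0.429), np.float32(0.0818)), (np.float32(0.6034), np.float32(0.0818)), (np.float32(0.6034), np.float32(-0.0646)), (np.float32(0.429), np.float32(-0.0646))]
```

Run:
```python
from h import *
s=2500
for zz in (.059,.075):
  A=ortho("done",(.529,.035),zz)
  for t in (190,205):
    m=(A.max(2)>t).astype(np.uint8); m=cv2.morphologyEx(m,cv2.MORPH_OPEN,np.ones((90,90)))
    cs=cv2.findContours(m,0,2)[0]
    if cs:
      r=cv2.minAreaRect(max(cs,key=cv2.contourArea)); print(zz,t,(.429+r[0][0]/s,.135-r[0][1]/s),np.array(r[1])/s,r[2])
command_gripper(0.0)
u=np.array([np.cos(np.radians(-6.2)),np.sin(np.radians(-6.2))])
for d in (-.018,.018):
    p=np.array([.529,.0349])+d*u
    movel([*p,.075],v=.25); wait(.1)
    hit=movel([*p,.050],v=.025,until_force=6); print(d,hit,get_tcp_pos().round(4),get_ft_force().round(1),round(get_time(),2))
    movel([*p,.075],v=.1)
movel([*p,.16],v=.2);wait(.2);print(get_time())
```

```text
0.059 190 (0.5742, 0.029400012207031256) [0.05999999 0.05039999] 90.0
0.059 205 (0.5676, 0.019800000000000012) [0.0408 0.0364] 90.0
0.075 190 (0.5697999877929687, 0.03960001220703126) [0.04399999 0.03799999] -0.0
-0.018 True [0.5112 0.0368 0.0598] [-1.1 -0.4  7.2] 22.95
0.018 True [0.547  0.033  0.0598] [-0.6  0.4  7. ] 24.31
25.3917
```

Both bar ends touch at TCP z = 0.0598 (0.060 expected when home), so the lid is level and seated.

```bash
python3 -c "
from station import *
print(job_done())"
```

```text
the job is handed in; nothing more can be done
None
```

The larger lid is on the white tub: the force readings show it snapping under the catches, and touching both ends of the grip bar found it level at rim height. The smaller lid was left alone, and I handed the job in at about 25 s with the arm clear; the final seating was checked by force and touch, not by a picture.

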